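# Count three washers into the drop slot of a workshop counting tray

### The job

On the counting tray, sweep the three loose steel washers with your fingertips through the narrow gate, one after another, so that each drops into the slot behind it before the next goes through. Only push them along the tray floor: do not pick up or lift any washer. Leave the bolt standing where it is on the tray, and do not disturb the glue bottle, the wax block or the screwdriver on the bench.

Things in the scene. Friction and masses are not known exactly. Their poses are not given: they have to be found in the camera images.
- tray: fixed wooden counting tray, 370 x 252 mm. Origin on the bench; x runs along it from back rim to gate and slot, y across, z up. In this frame, mm: flat floor at z = 60, open from x = -205 (back rim) to 65, y = -118 to 118 (side rims); rims, gate wall and funnel boards stand 12 above the floor. Two 6 mm thick aluminium funnel boards run from (5, +-118) to the gate posts at (60, +-23)
- gate (a point): middle of the gate at floor level: tray frame (62, 0, 60) mm, axes as the tray's. The gate is a 46 mm wide opening (y = -23 to 23) in a 6 mm thick aluminium wall (x = 59 to 65). At its far face, x = 65, the floor ends and drops straight into the slot: a washer tips in once its centre is well past x = 65
- slot (a point): centre of the slot's bottom: tray frame (105, 0, 4) mm. The slot is an open-topped pocket behind the gate, x = 65 to 145, y = -35 to 35; its rubber bottom lies 56 mm below the tray floor and its walls rise 12 mm above the floor level
- washer0: one of three alike thick steel washers lying flat on the tray floor: 34 mm outside, 13 mm hole, 8 mm thick, 45 g (varies). Origin: centre of its underside, z along its axis. It slides freely when pushed; may fall either way up in the slot
- washer1: one of three alike thick steel washers lying flat on the tray floor: 34 mm outside, 13 mm hole, 8 mm thick, 45 g (varies). Origin: centre of its underside, z along its axis. It slides freely when pushed; may fall either way up in the slot
- washer2: one of three alike thick steel washers lying flat on the tray floor: 34 mm outside, 13 mm hole, 8 mm thick, 45 g (varies). Origin: centre of its underside, z along its axis. It slides freely when pushed; may fall either way up in the slot
- bolt: loose steel bolt standing upright on its head on the tray floor, to one side of the middle (left or right): round head 23 mm across and 8 high, shank 12 mm across, 42 mm tall in all, 70 g. Origin: centre of its underside. To be left standing
- glue: white plastic bottle standing on the bench beyond the slot end of the tray, 48 mm across, 110 mm tall. Origin: centre of its underside
- wax: yellow wax block lying on the bench beyond the slot end of the tray, 85 x 45 x 28 mm (x, y, z). Origin: centre of its underside
- driver: screwdriver lying on the bench behind the back rim of the tray, handle to its own -x. Origin: near the middle of its length, on the bench

How it is judged (in metres and radians):
On the way, in this order (a step that is already met when the one before it is completed fails the run):
1. a first washer lies in the slot (((x of washer0 in the frame of tray between 0.065 and 0.145 m and y of washer0 in the frame of tray between -0.035 and 0.035 m and z of washer0 in the frame of tray below 0.055 m) or (x of washer1 in the frame of tray between 0.065 and 0.145 m and y of washer1 in the frame of tray between -0.035 and 0.035 m and z of washer1 in the frame of tray below 0.055 m) or (x of washer2 in the frame of tray between 0.065 and 0.145 m and y of washer2 in the frame of tray between -0.035 and 0.035 m and z of washer2 in the frame of tray below 0.055 m))), for 0.2 s.
2. a second washer lies in the slot ((((x of washer0 in the frame of tray between 0.065 and 0.145 m and y of washer0 in the frame of tray between -0.035 and 0.035 m and z of washer0 in the frame of tray below 0.055 m) and (x of washer1 in the frame of tray between 0.065 and 0.145 m and y of washer1 in the frame of tray between -0.035 and 0.035 m and z of washer1 in the frame of tray below 0.055 m)) or ((x of washer0 in the frame of tray between 0.065 and 0.145 m and y of washer0 in the frame of tray between -0.035 and 0.035 m and z of washer0 in the frame of tray below 0.055 m) and (x of washer2 in the frame of tray between 0.065 and 0.145 m and y of washer2 in the frame of tray between -0.035 and 0.035 m and z of washer2 in the frame of tray below 0.055 m)) or ((x of washer1 in the frame of tray between 0.065 and 0.145 m and y of washer1 in the frame of tray between -0.035 and 0.035 m and z of washer1 in the frame of tray below 0.055 m) and (x of washer2 in the frame of tray between 0.065 and 0.145 m and y of washer2 in the frame of tray between -0.035 and 0.035 m and z of washer2 in the frame of tray below 0.055 m)))), for 0.2 s.
3. all three washers lie in the slot (x of washer0 in the frame of tray between 0.065 and 0.145 m and y of washer0 in the frame of tray between -0.035 and 0.035 m and z of each of washer0, washer1, washer2 in the frame of tray below 0.055 m and x of washer1 in the frame of tray between 0.065 and 0.145 m and y of washer1 in the frame of tray between -0.035 and 0.035 m and x of washer2 in the frame of tray between 0.065 and 0.145 m and y of washer2 in the frame of tray between -0.035 and 0.035 m), for 0.2 s.
At the end, for the whole second after the job is handed in: All three washers lie at rest in the slot (centre within the pocket's outline and at least 5 mm below the tray floor), having dropped in one after another; the bolt still stands upright within 15 mm of its place; the glue bottle, wax block and screwdriver are within 20 mm of theirs (all of step 3 and linear speed of each of washer0, washer1, washer2 below 0.02 m/s and distance of bolt from where it was at the start of the episode below 0.015 m and angle between bolt's own z axis and vertical below 0.2 rad and distance of each of glue, wax, driver from where it was at the start of the episode below 0.02 m); the robot touches nothing.
It fails at once if a washer is lifted more than 8 mm off the tray floor (z of any of washer0, washer1, washer2 in the frame of tray above 0.068 m).
It fails at once if the bolt is knocked over or moved 15 mm (distance of bolt from where it was at the start of the episode above 0.015 m or angle between bolt's own z axis and vertical above 0.5 rad).
It fails at once if the glue bottle, wax block or screwdriver is moved 20 mm (distance of any of glue, wax, driver from where it was at the start of the episode above 0.02 m).
It also fails if it takes over 64 s, if anything falls off the work surface, if the arm or the gripper's body presses on something with over 40 N, if the wrist force passes 120 N, or if a joint passes its speed limit or range.

### The arm

A 7-joint arm with a two-finger parallel gripper is mounted at the origin on the work surface. World frame = base frame: x ahead of the robot, y to its left, z up, the work surface at z = 0. Lengths are in mm, angles in rad, forces in N, time in s.
With the tool pointing down it reaches from about 425 to 875 mm from the base axis. Payload 8.4 kg.
Tool frame: the origin (TCP) lies midway between the tips of the shut fingers; the grasp point (between the pads) lies 19 mm behind it; z points along the fingers, y is the line along which they close (so a half turn about z gives the same grasp; the last joint's range is limited). The gripper opens to 85 mm and grips with 20 to 120 N. Pads are 22 mm wide; open, the fingers measure 114 mm over their backs; the gripper's body (76 mm by 85 mm) begins 54 mm behind the grasp point. The pads swing forward as they close: fully open they stand 13 mm farther back than shut.
Start: joints at [-1.307, 0.333, 0.04, 1.465, -0.013, 1.343, -0.059], TCP at [230.68, 607.66, 231.308] pointing down, gripper open.
Joint ranges: [-2.58, 2.58], [-0.38, 2.09], [-1.3, 1.39], [0.25, 2.4], [-1.5, 4.64], [0.08, 2.09], [-2.65, 2.65]. Speed limits (rad/s): [2.22, 2.22, 2.79, 2.79, 3.14, 3.14, 3.14].

### API

Orientations are given as a rotation vector (axis times angle).
In Python, from cell import ctrl gives the robot as it stands.
- The arm moves only by the tool drive_effector, called after "Emit:" as name(argument=value, ...), one argument or row to a line, values as JSON. Schema: {"type":"object","properties":{"segments":{"type":"string"},"finger_gap":{"type":"number"},"clamp_n":{"type":"number"},"only":{"type":"string"},"quiet":{"type":"boolean"},"lines":{"type":"string"}},"required":["segments"],"additionalProperties":false}. segments is a string of 1 to 20 rows, one to a line, with the numbers parted by spaces; each row has 6 numbers: dx, dy, dz in mm, then a rotation vector rx, ry, rz in rad; each row is the pose to reach, as a shift and turn from the pose commanded when the call began, along the tool's axes at that moment; what a row does not reach only later rows make up. A row lasts 1/12 s, in which the tool goes at most 41.7 mm and 0.125 rad, less where a joint would pass 70% of its speed; a pose out of reach is approached as far as the arm can. finger_gap is the opening from 0.0 (shut) to 1.0 (fully open), set as the call begins (left out keeps the last). The fingers move at their own pace and stop on an object; clamp_n is the grip in N (left out, the last holds). Time passes only in rows, so rows that do not move let the fingers close. The tool returns the time, the measured TCP pose, the force, the opening and the grip force at its end. only (a regular expression) keeps the lines of the reply that match it, lines (a string "A,B") keeps lines A to B, and quiet returns only ok. Input that does not fit is refused with a message, and nothing moves.
- ctrl.sense(): the state, without advancing time (a new reading comes with each control period).
- ctrl.camera(name): name is "scene" or "top" or "wrist"; returns a dict with "img" (400x640x3 uint8, red, green, blue), "fx", "fy", "cx", "cy" (pixels), "rvec" (rotation vector, rad) and "tvec" (3), from world to camera coordinates, as OpenCV has them. Camera axes: x right, y down, z forward; pixel columns grow to the right and rows downward; lengths in mm; the calibration is good to about 2 mm. A picture is of the moment at which its call begins. There is no depth.
- ctrl.finish_job(): hands the job in; it is judged then, once.
The state is a dict: "time": time; "qpos": joint angles; "joint_vel": joint speeds; "tau": joint torques, N m; "position": TCP position; "eef_rot": TCP orientation; "contact_force": force on the tool from outside, world axes, zero at the start; "moment": the same for the moment, N m; "width": opening from 0.0 (shut) to 1.0 (fully open); "grip_force": force on a finger pad.
Only numpy, scipy, OpenCV 4.12 (cv2) and the standard library are available. Lean on these libraries where they do the work, as an engineer would, in place of code of your own. Each camera call takes 0.05 s, during which the arm holds its last target. There are 200 camera calls.

## Working session

There is one attempt and no reset: what is moved stays moved. The work goes in short steps, Python scripts to look and compute and a tool call to move; the robot and the scene stay as the last step left them, time stands still between calls to the robot, and variables do not carry over. Pictures are saved under pics/ and viewed, at most 10 in all, crops included, and the job is handed in when it is done.

```bash
ls; mkdir -p pics; python3 - <<'E'
from cell import ctrl
import cv2
for n in ["top","scene"]:
    c=ctrl.camera(n); cv2.imwrite(f"pics/{n}0.png",c["img"][:,:,::-1]); print(n,{k:c[k] for k in c if k!="img"})
s=ctrl.sense(); print(s["time"],s["position"],s["eef_rot"],s["width"])
E
```

```text
cell.py
pics
top {'fx': 363.3496527299105, 'fy': 363.3496527299105, 'cx': 321.24649219484786, 'cy': 204.8900481352319, 'rvec': array([ 2.18168366, -2.17342358,  0.05749068]), 'tvec': array([ -5.61031444, 583.16220806, 786.30314975])}
scene {'fx': 501.3545238641072, 'fy': 501.3545238641072, 'cx': 319.97531733965684, 'cy': 207.37367626156532, 'rvec': array([ 2.37464367,  0.73251676, -0.2801627 ]), 'tvec': array([-491.43774216, -205.92832977, 1505.32076358])}
0.1 [230.55625963 607.28451113 230.50726125] [-5.66751663e-01 -3.08986928e+00  2.33267676e-03] 0.9995310587394005
```

View pics/top0.png

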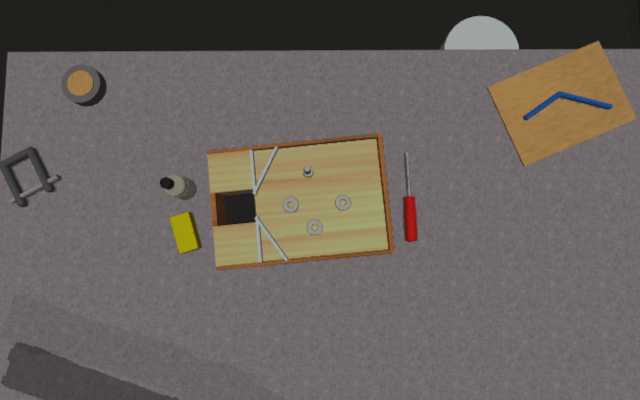

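View pics/scene0.png

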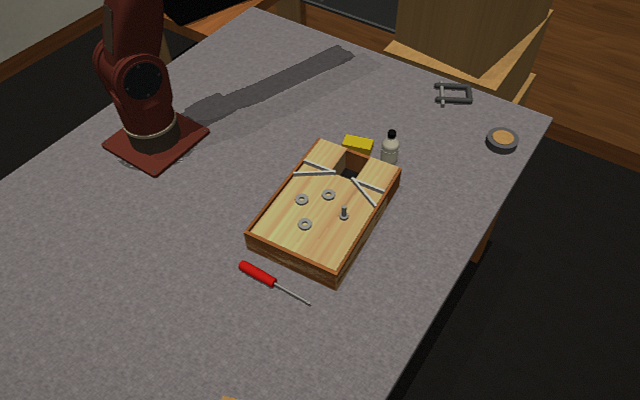

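The top view shows the slot at (235,208), washers at (290,204), (343,202) and (314,227), and the bolt at (308,172). The scene view agrees. I'll enlarge both crops.

```bash
python3 - <<'E'
import cv2
i=cv2.imread("pics/top0.png")[125:275,200:400]; cv2.imwrite("pics/topc.png",cv2.resize(i,None,fx=4,fy=4,interpolation=cv2.INTER_CUBIC))
i=cv2.imread("pics/scene0.png")[130:290,235:415]; cv2.imwrite("pics/scenec.png",cv2.resize(i,None,fx=3.75,fy=3.75,interpolation=cv2.INTER_CUBIC))
E
```

```text
(no output)
```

View pics/topc.png

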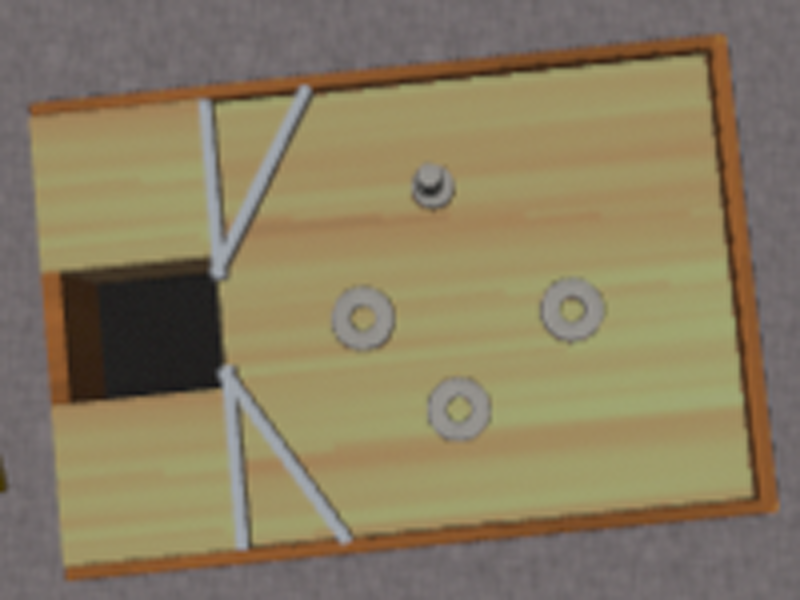

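View pics/scenec.png

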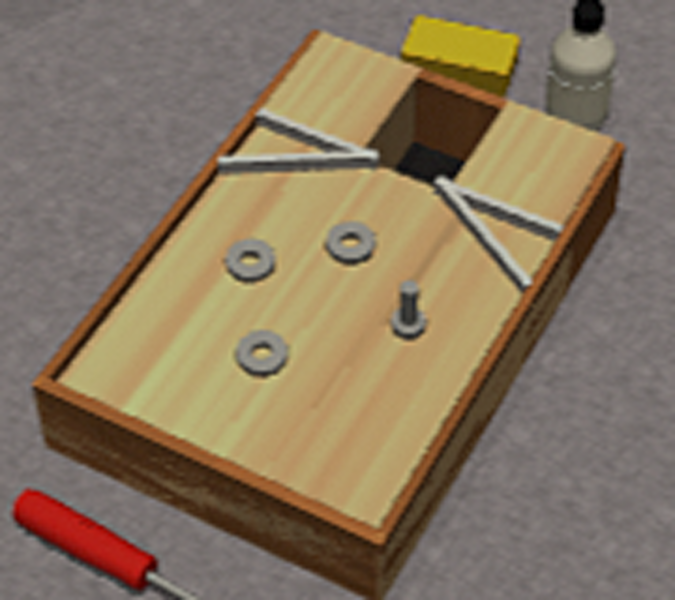

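Both views are clear. Top crop: tray corners (30,104), (66,578), (775,512), (724,38); washer centres (363,318), (459,409), (572,310). I'll triangulate these and fit the tray pose.

```bash
cat > geo.py <<'E'
import numpy as np, cv2
from scipy.optimize import least_squares
TOP=dict(f=363.34965273,cx=321.24649219,cy=204.89004814,r=[2.18168366,-2.17342358,.05749068],t=[-5.61031444,583.16220806,786.30314975])
SC=dict(f=501.35452386,cx=319.97531734,cy=207.37367626,r=[2.37464367,.73251676,-.2801627],t=[-491.43774216,-205.92832977,1505.32076358])
def proj(c,P):
    K=np.array([[c['f'],0,c['cx']],[0,c['f'],c['cy']],[0,0,1]])
    return cv2.projectPoints(np.array(P,float).reshape(-1,1,3),np.array(c['r']),np.array(c['t']),K,None)[0][:,0]
def plane(c,uv,z):
    R=cv2.Rodrigues(np.array(c['r']))[0]; o=-R.T@np.array(c['t'])
    d=R.T@np.array([(uv[0]-c['cx'])/c['f'],(uv[1]-c['cy'])/c['f'],1]); return o+d*(z-o[2])/d[2]
def tri(a,b):
    return least_squares(lambda p:np.r_[proj(TOP,p)[0]-a,proj(SC,p)[0]-b],[600,0,60])
tp=lambda a:np.array(a)/4+[199.6,124.6]
sc=lambda a:np.array(a)/3.75+[234.6,129.6]
E
python3 - <<'E'
from geo import *
names=["bm","bp","fm","fp","A","B","C","bolttop","gate-","gate+"]
T=[(724,38),(775,512),(30,104),(66,578),(363,318),(459,409),(572,310),(431,176),(219,270),(228,373)]
S=[(383,545),(38,384),(622,147),(316,32),(350,242),(250,259),(262,352),(409,287),(441,182),(374,156)]
W={}
for n,a,b in zip(names,T,S):
    r=tri(tp(a),sc(b)); W[n]=r.x; print(n,r.x.round(1),"rms px",round((2*r.cost/4)**.5,2))
L={"bm":(-213,-126),"bp":(-213,126),"fm":(157,-126),"fp":(157,126)}
def f(p):
    c,s=np.cos(p[2]),np.sin(p[2]); o=[]
    for n,(x,y) in L.items():
        P=[p[0]+c*x-s*y,p[1]+s*x+c*y,p[3]]; i=names.index(n)
        o+=[proj(TOP,P)[0]-tp(T[i]),proj(SC,P)[0]-sc(S[i])]
    return np.concatenate(o)
best=min((least_squares(f,[600,0,a,72]) for a in (-1.5,0,1.5,3)),key=lambda r:r.cost)
p=best.x; print("tray",p,"cost",best.cost,best.fun.round(1))
c,s=np.cos(p[2]),np.sin(p[2])
for n in names:
    d=W[n][:2]-p[:2]; print(n,"tray",(c*d[0]+s*d[1]).round(1),(-s*d[0]+c*d[1]).round(1))
for n,z in (("A",68),("B",68),("C",68),("bolttop",102),("gate-",72),("gate+",72)):
    d=plane(TOP,tp(T[names.index(n)]),z)[:2]-p[:2]; print(n,"tray(top,plane)",(c*d[0]+s*d[1]).round(1),(-s*d[0]+c*d[1]).round(1))
E
```

```text
bm [ 730.8 -128.    68.8] rms px 0.43
bp [ 482.9 -152.2   69.4] rms px 0.57
fm [693.6 237.3  69.5] rms px 0.36
fp [446.1 213.8  67.4] rms px 0.23
A [581.4  60.6  65.2] rms px 0.04
B [534.1  10.1  65.9] rms px 0.05
C [586.2 -48.7  65.5] rms px 0.08
bolttop [650.9  23.8 102.1] rms px 0.2
gate- [606.  135.8  71.6] rms px 0.04
gate+ [552.7 130.9  70.1] rms px 0.28
tray [585.34606707  71.27103453   1.67036576  66.45438681] cost 3.9460374123766844 [-0.5 -0.6 -0.2  1.  -0.2  0.2 -1.5  0.6 -0.4 -0.1  1.4  0.2 -0.6  0.6
 -0.6 -0.2]
bm tray -212.7 -124.9
bp tray -212.2 124.1
fm tray 154.5 -124.2
fp tray 155.6 124.4
A tray -10.2 5.0
B tray -55.8 57.1
C tray -119.5 11.1
bolttop tray -53.7 -60.5
gate- tray 62.1 -27.0
gate+ tray 62.5 26.5
A tray(top,plane) -10.4 5.1
B tray(top,plane) -55.9 57.2
C tray(top,plane) -119.5 11.5
bolttop tray(top,plane) -54.1 -60.1
gate- tray(top,plane) 62.0 -26.9
gate+ tray(top,plane) 61.7 27.2
```
Good. Tray pose: origin (585.3,71.3), yaw 1.670 (x axis of tray ≈ world +y, dir (-0.0995,0.995)). tray y = (-0.995,-0.0995).

Fit is good; the gate check agrees within about 1 mm (height reads about 2 mm low). Plan: fingers slightly open, so each washer has a two-point contact, in the order A (front), C (back), B (side).

```bash
cat > go.py <<'E'
# usage: go.py  trayx trayy z heading_deg : shift/turn from the measured pose, in tool axes
import sys,numpy as np
from scipy.spatial.transform import Rotation as Ro
from cell import ctrl
TR=np.array([585.3,71.3]); A=1.6704
M=np.array([[np.cos(A),-np.sin(A)],[np.sin(A),np.cos(A)]])
s=ctrl.sense(); R=Ro.from_rotvec(s["eef_rot"]); p=np.array(s["position"])
x,y,z,h=map(float,sys.argv[1:5]); h=A+np.radians(h)
X=np.array([np.cos(h),np.sin(h),0]); Z=np.array([0,0,-1.]); G=Ro.from_matrix(np.c_[X,np.cross(Z,X),Z])
d=R.inv().apply(np.r_[TR+M@[x,y],z]-p)
print("t",round(s["time"],2),"at tray",(M.T@(p[:2]-TR)).round(1),"z",p[2].round(1),"F",np.round(s["contact_force"],1),"w",round(s["width"],3))
print("shift",d.round(1),"turn",(R.inv()*G).as_rotvec().round(3))
E
python3 go.py -46 5.5 120 -4
```

```text
t 0.1 at tray [568.6 299.7] z 230.5 F [ 0.5 -0.2  0.6] w 1.0
shift [-537.5 -418.7  111.2] turn [-1.000e-03  1.000e-03  1.178e+00]
```

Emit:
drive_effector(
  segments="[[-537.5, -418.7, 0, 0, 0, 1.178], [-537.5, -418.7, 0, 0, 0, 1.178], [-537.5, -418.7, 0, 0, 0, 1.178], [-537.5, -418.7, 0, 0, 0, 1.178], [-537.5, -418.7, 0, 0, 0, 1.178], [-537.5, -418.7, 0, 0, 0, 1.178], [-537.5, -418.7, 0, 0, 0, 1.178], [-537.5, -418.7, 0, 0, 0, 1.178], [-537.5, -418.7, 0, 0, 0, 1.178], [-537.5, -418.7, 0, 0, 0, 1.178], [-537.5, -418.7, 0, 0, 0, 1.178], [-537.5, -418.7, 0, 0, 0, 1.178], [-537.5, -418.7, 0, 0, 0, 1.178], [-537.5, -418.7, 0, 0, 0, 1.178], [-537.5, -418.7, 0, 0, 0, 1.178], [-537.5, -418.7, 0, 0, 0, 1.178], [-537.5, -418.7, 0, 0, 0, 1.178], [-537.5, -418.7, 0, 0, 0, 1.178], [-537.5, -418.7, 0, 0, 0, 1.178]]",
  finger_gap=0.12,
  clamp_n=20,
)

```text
refused: segments: the value is not of type 'string' (schema: type "string"). Nothing was moved.
```

The call was refused and nothing moved: it wants rows one to a line, with the numbers parted by spaces. Same move again in that form.

Emit:
drive_effector(
  segments="-537.5 -418.7 0 0 0 1.178\n-537.5 -418.7 0 0 0 1.178\n-537.5 -418.7 0 0 0 1.178\n-537.5 -418.7 0 0 0 1.178\n-537.5 -418.7 0 0 0 1.178\n-537.5 -418.7 0 0 0 1.178\n-537.5 -418.7 0 0 0 1.178\n-537.5 -418.7 0 0 0 1.178\n-537.5 -418.7 0 0 0 1.178\n-537.5 -418.7 0 0 0 1.178\n-537.5 -418.7 0 0 0 1.178\n-537.5 -418.7 0 0 0 1.178\n-537.5 -418.7 0 0 0 1.178\n-537.5 -418.7 0 0 0 1.178\n-537.5 -418.7 0 0 0 1.178\n-537.5 -418.7 0 0 0 1.178\n-537.5 -418.7 0 0 0 1.178\n-537.5 -418.7 0 0 0 1.178\n-537.5 -418.7 0 0 0 1.178",
  finger_gap=0.12,
  clamp_n=20,
)

```text
time: 1.68
position: [584.5, 24.4, 230.8]
eef_rot: [-2.19, -2.252, 0.002]
contact_force: [-0.3, 0.8, -0.0]
width: 0.118
grip_force: 0.0
```

Emit:
drive_effector(
  segments="0 0 40 0 0 0\n0 0 80 0 0 0\n0 0 105 0 0 0\n0 0 105 0 0 0\n0 0 105 0 0 0",
)

```text
time: 2.1
position: [583.5, 26.9, 125.8]
eef_rot: [-2.185, -2.255, 0.003]
contact_force: [-0.2, -0.5, 1.0]
width: 0.12
grip_force: 0.0
```

```bash
python3 go.py -46 5.5 64 -4
python3 - <<'E'
from cell import ctrl
import cv2,numpy as np
a=ctrl.camera("wrist")["img"]; b=ctrl.camera("scene")["img"][120:280,230:430]
cv2.imwrite("pics/w1.png",np.vstack([cv2.resize(a,(480,300)),cv2.resize(b,(375,300),interpolation=2).copy() if 0 else cv2.copyMakeBorder(cv2.resize(b,(375,300),interpolation=2),0,0,0,105,0)])[:,:,::-1])
E
```

```text
t 2.1 at tray [-44.    6.2] z 125.8 F [-0.2 -0.5  1. ] w 0.12
shift [-1.9  1.  61.8] turn [-0.003  0.     0.002]
```

View pics/w1.png

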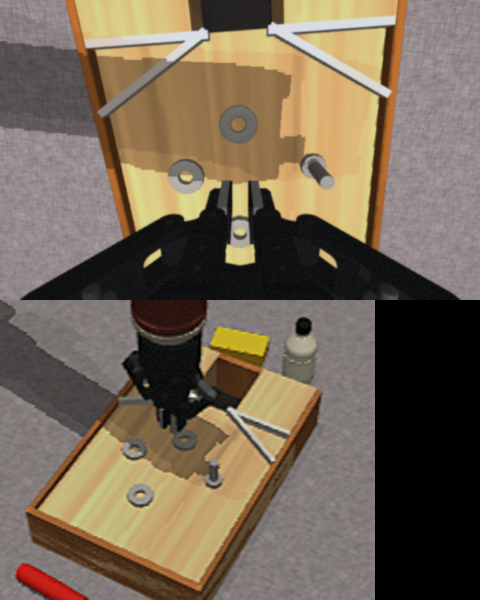

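Wrist view: washer A at (238,124) is centred on the finger gap (col 240) and the gate. Lower the fingers and push most of the way.

Emit:
drive_effector(
  segments="-2 1 25 0 0 0\n-2 1 50 0 0 0\n-2 1 60 0 0 0\n-2 1 61.5 0 0 0\n-2 1 61.5 0 0 0\n-2 1 61.5 0 0 0",
)

```text
time: 2.7
position: [586.8, 23.6, 66.6]
eef_rot: [2.187, 2.254, 0.003]
contact_force: [0.6, 0.4, -0.5]
width: 0.117
grip_force: 0.0
```

```bash
python3 go.py 46 -1 64 -4
```

```text
t 2.7 at tray [-47.6   3.3] z 66.6 F [ 0.6  0.4 -0.5] w 0.117
shift [93.6 -2.3  2.7] turn [ 0.002 -0.     0.   ]
```

Emit:
drive_effector(
  segments="5 0 0 0 0 0\n10 0 0 0 0 0\n16 0 0 0 0 0\n22 0 0 0 0 0\n28 0 0 0 0 0\n34 0 0 0 0 0\n40 0 0 0 0 0\n46 0 0 0 0 0\n52 0 0 0 0 0\n56 0 0 0 0 0\n60 0 0 0 0 0\n62 0 0 0 0 0\n62 0 0 0 0 0",
)

```text
time: 3.78
position: [584.0, 86.3, 65.0]
eef_rot: [2.187, 2.255, 0.0]
contact_force: [-0.2, -2.3, 4.1]
width: 0.121
grip_force: 2.0
```

```bash
python3 go.py 46 -1 64 -4
python3 - <<'E'
from cell import ctrl
import cv2
cv2.imwrite("pics/w2.png",ctrl.camera("wrist")["img"][0:300,100:540,::-1])
E
```

```text
t 3.78 at tray [15.1 -0.2] z 65.0 F [-0.2 -2.3  4.1] w 0.121
shift [30.9 -1.3  1. ] turn [ 0.    -0.     0.001]
```

View pics/w2.png

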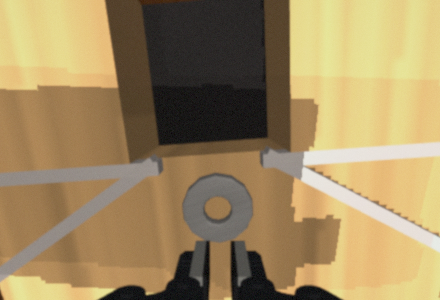

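Washer A is nested in the fingers at (217,207) just before the gate (posts at 160 and 262, mid 211), about 2.5 mm right. Push it through with a slight left shift, then back off and rise.

Emit:
drive_effector(
  segments="5 -1 0 0 0 0\n11 -2 0 0 0 0\n17 -2.5 0 0 0 0\n23 -3 0 0 0 0\n28 -3 0 0 0 0\n33 -3 0 0 0 0\n36 -3 0 0 0 0\n36 -3 0 0 0 0\n36 -3 0 0 0 0",
)

```text
time: 4.58
position: [579.7, 121.5, 64.8]
eef_rot: [2.187, 2.255, -0.0]
contact_force: [-0.8, -0.7, 0.3]
width: 0.12
grip_force: 0.0
```

```bash
python3 go.py 46 -1 64 -4
```

```text
t 4.58 at tray [50.5  0.6] z 64.8 F [-0.8 -0.7  0.3] w 0.12
shift [-4.4  1.9  0.8] turn [-0.     0.     0.001]
```

Emit:
drive_effector(
  segments="-10 -3 0 0 0 0\n-10 -3 -30 0 0 0\n-10 -3 -60 0 0 0\n-10 -3 -60 0 0 0",
)

```text
time: 4.92
position: [579.8, 109.8, 130.1]
eef_rot: [2.188, 2.25, 0.01]
contact_force: [1.7, -0.4, -1.0]
width: 0.121
grip_force: 0.0
```

```bash
python3 go.py -160 12 110 -3.5
python3 - <<'E'
from cell import ctrl
import cv2
cv2.imwrite("pics/w3.png",ctrl.camera("wrist")["img"][0:300,100:540,::-1])
E
```

```text
t 4.92 at tray [38.9  1.6] z 130.1 F [ 1.7 -0.4 -1. ] w 0.121
shift [-199.2    3.8   19.8] turn [ 0.007 -0.002 -0.011]
```

View pics/w3.png

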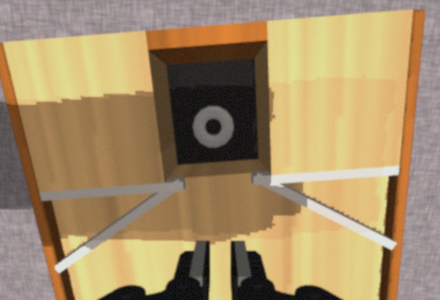

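A lies in the slot at (213,127). Now C: go behind it.

Emit:
drive_effector(
  segments="-38 1 0 0 0 -0.01\n-76 2 0 0 0 -0.01\n-114 3 0 0 0 -0.01\n-152 4 0 0 0 -0.01\n-190 4 0 0 0 -0.01\n-196 4 0 0 0 -0.01\n-196 4 30 0 0 -0.01\n-196 4 30 0 0 -0.01\n-196 4 30 0 0 -0.01",
)

```text
time: 5.72
position: [585.1, -84.6, 93.2]
eef_rot: [-2.175, -2.263, 0.005]
contact_force: [-0.0, -0.2, -0.3]
width: 0.115
grip_force: 0.0
```

```bash
python3 go.py -157 12 65 -3.5
```

```text
t 5.72 at tray [-155.1   15.7] z 93.2 F [-0.  -0.2 -0.3] w 0.115
shift [-1.6  3.9 28.2] turn [-0.004 -0.     0.001]
```

Emit:
drive_effector(
  segments="-2 4 12 0 0 0\n-2 4 24 0 0 0\n-2 4 27 0 0 0\n-2 4 27 0 0 0\n-2 4 27 0 0 0",
)

```text
time: 6.13
position: [590.8, -86.2, 67.7]
eef_rot: [-2.176, -2.266, 0.001]
contact_force: [0.0, 0.1, 0.6]
width: 0.118
grip_force: 0.0
```

```bash
python3 go.py 15 1 65 -3.5
python3 - <<'E'
from cell import ctrl
import cv2
cv2.imwrite("pics/w4.png",ctrl.camera("wrist")["img"][0:300,100:540,::-1])
E
```

```text
t 6.13 at tray [-157.3   10.2] z 67.7 F [0.  0.1 0.6] w 0.118
shift [172.5  -1.1   2.7] turn [-0.001  0.     0.002]
```

View pics/w4.png

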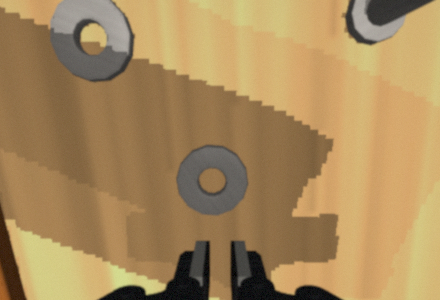

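Washer C at (212,180) sits about 2 mm left of the finger gap (nested col 217). Correct by 2 mm, go 3 mm lower, then push.

Emit:
drive_effector(
  segments="0 -2 3 0 0 0\n0 -2 3 0 0 0\n0 -2 3 0 0 0",
)

```text
time: 6.43
position: [588.9, -86.4, 64.9]
eef_rot: [2.177, 2.265, 0.0]
contact_force: [0.9, 1.3, -0.5]
width: 0.117
grip_force: 0.0
```

```bash
python3 go.py 15 1 65 -3.5
```

```text
t 6.43 at tray [-157.3   12.1] z 64.9 F [ 0.9  1.3 -0.5] w 0.117
shift [172.6   0.9  -0. ] turn [ 0.    -0.     0.001]
```

Emit:
drive_effector(
  segments="5 0 0 0 0 0\n10 0 0 0 0 0\n18 0 0 0 0 0\n26 0 0 0 0 0\n35 0 0 0 0 0\n44 0 0 0 0 0\n54 0 0 0 0 0\n64 0 0 0 0 0\n74 0 0 0 0 0\n84 0 0 0 0 0\n94 0 0 0 0 0\n104 0 0 0 0 0\n114 0 0 0 0 0\n124 0 0 0 0 0\n134 0 0 0 0 0\n144 0 0 0 0 0\n152 0 0 0 0 0\n158 0 0 0 0 0\n162 0 0 0 0 0\n163 0 0 0 0 0",
)

```text
time: 8.1
position: [582.4, 77.3, 64.8]
eef_rot: [-2.176, -2.266, -0.0]
contact_force: [-0.3, 0.6, 0.3]
width: 0.121
grip_force: 0.1
```

```bash
python3 go.py 48 0.5 64 -3.5
python3 - <<'E'
from cell import ctrl
import cv2
cv2.imwrite("pics/w5.png",ctrl.camera("wrist")["img"][0:300,100:540,::-1])
E
```

```text
t 8.1 at tray [6.2 2.3] z 64.8 F [-0.3  0.6  0.3] w 0.121
shift [41.8 -0.7  0.8] turn [-0.    -0.     0.002]
```

View pics/w5.png

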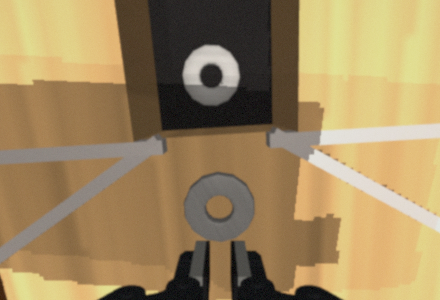

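C is nested at (219,207), gate mid col 216. Push through, then rise.

Emit:
drive_effector(
  segments="6 0 0 0 0 0\n13 -1 0 0 0 0\n20 -1 0 0 0 0\n27 -1 0 0 0 0\n34 -1 0 0 0 0\n40 -1 0 0 0 0\n44 -1 0 0 0 0\n45 -1 0 0 0 0\n45 -1 0 0 0 0",
)

```text
time: 8.9
position: [579.6, 121.8, 64.8]
eef_rot: [2.176, 2.266, -0.0]
contact_force: [-0.0, 0.4, 0.1]
width: 0.122
grip_force: 0.0
```

```bash
python3 go.py 46 -1 64 -4
```

```text
t 8.9 at tray [50.8  0.7] z 64.8 F [-0.   0.4  0.1] w 0.122
shift [-4.7  1.9  0.8] turn [-0.     0.     0.011]
```

Emit:
drive_effector(
  segments="-10 0 0 0 0 0\n-10 0 -30 0 0 0\n-10 0 -60 0 0 0\n-10 0 -60 0 0 0\n-10 0 -60 0 0 0",
)

```text
time: 9.32
position: [581.4, 110.2, 126.6]
eef_rot: [2.177, 2.263, 0.005]
contact_force: [-0.2, -0.5, 0.0]
width: 0.116
grip_force: 0.0
```

```bash
python3 go.py -82 80 100 -40.7
python3 - <<'E'
from cell import ctrl
import cv2
cv2.imwrite("pics/w6.png",ctrl.camera("wrist")["img"][0:300,100:540,::-1])
E
```

```text
t 9.32 at tray [39.1  0.1] z 126.6 F [-0.2 -0.5  0. ] w 0.116
shift [-125.7  -72.5   26.2] turn [ 0.003 -0.002  0.649]
```

View pics/w6.png

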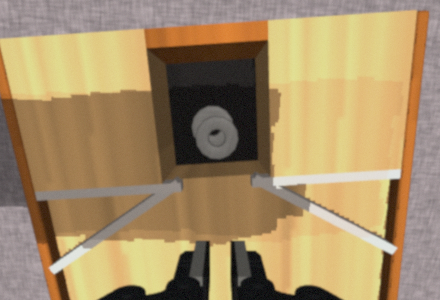

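Both washers lie in the slot at (215,130). My picture views are used up, so from here I'll locate washer B with image code. Move behind B.

Emit:
drive_effector(
  segments="-33 -19 0 0 0 0.12\n-66 -38 0 0 0 0.24\n-99 -57 0 0 0 0.36\n-126 -73 0 0 0 0.48\n-126 -73 0 0 0 0.6\n-126 -73 0 0 0 0.65\n-126 -73 15 0 0 0.65\n-126 -73 25 0 0 0.65\n-126 -73 25 0 0 0.65\n-126 -73 25 0 0 0.65",
)

```text
time: 10.2
position: [511.1, -17.9, 98.8]
eef_rot: [-2.786, -1.452, 0.004]
contact_force: [-0.1, -1.7, 1.1]
width: 0.119
grip_force: 0.0
```

```bash
python3 go.py -82 80 65 -40.7
cat > wash.py <<'E'
# washers seen by the wrist camera, tray frame, on the plane z = 68
from cell import ctrl
import cv2,numpy as np
from geo import plane
c=ctrl.camera("wrist"); im=c["img"]
cam=dict(f=c["fx"],cx=c["cx"],cy=c["cy"],r=c["rvec"],t=c["tvec"])
hsv=cv2.cvtColor(im,cv2.COLOR_RGB2HSV)
m=((hsv[...,1]<60)&(hsv[...,2]>60)).astype(np.uint8); m=cv2.morphologyEx(m,cv2.MORPH_OPEN,np.ones((3,3)))
cs,_=cv2.findContours(m,cv2.RETR_EXTERNAL,cv2.CHAIN_APPROX_NONE)
A=1.6704; M=np.array([[np.cos(A),-np.sin(A)],[np.sin(A),np.cos(A)]])
for k in cs:
    if cv2.contourArea(k)>400:
        (u,v),r=cv2.minEnclosingCircle(k); P=plane(cam,(u,v),66)
        print("blob px",round(u),round(v),"r",round(r),"fill",round(cv2.contourArea(k)/(3.14*r*r),2),"tray",(M.T@(P[:2]-[585.3,71.3])).round(1))
E
python3 wash.py
```

```text
t 10.2 at tray [-81.3  82.7] z 98.8 F [-0.1 -1.7  1.1] w 0.119
shift [ 1.3  2.5 33.8] turn [-0.001  0.002  0.001]
blob px 319 338 r 21 fill 0.49 tray [-138.9  133.6]
blob px 600 327 r 82 fill 0.47 tray [-253.2  -13.4]
blob px 322 171 r 29 fill 0.95 tray [-54.   57.8]
blob px 77 210 r 204 fill 0.38 tray [ 22.6 182.7]
blob px 499 17 r 24 fill 0.48 tray [-52.2 -59.1]
blob px 183 81 r 84 fill 0.15 tray [30. 82.]
blob px 124 38 r 61 fill 0.24 tray [63.3 89. ]
```

Emit:
drive_effector(
  segments="1 2 15 0 0 0\n1 2 30 0 0 0\n1 2 35 0 0 0\n1 2 35 0 0 0\n1 2 35 0 0 0\n1 2 35 0 0 0",
)

```text
time: 10.75
position: [514.9, -17.9, 65.7]
eef_rot: [2.786, 1.452, 0.001]
contact_force: [-0.3, 0.3, -0.3]
width: 0.126
grip_force: 0.0
```

```bash
python3 go.py -20 27 65 -40.7; python3 wash.py | grep "fill 0.[89]"
```

```text
t 10.75 at tray [-81.7  78.9] z 65.7 F [-0.3  0.3 -0.3] w 0.126
shift [80.7 -0.8  0.7] turn [ 0.001 -0.001  0.001]
blob px 316 190 r 35 fill 0.94 tray [-54.   57.9]
```

Emit:
drive_effector(
  segments="4 0 0.5 0 0 0\n8 0 0.5 0 0 0\n14 0 0.5 0 0 0\n20 0 0.5 0 0 0\n28 0 0.5 0 0 0\n36 0 0.5 0 0 0\n44 0 0.5 0 0 0\n52 0 0.5 0 0 0\n60 0 0.5 0 0 0\n68 0 0.5 0 0 0\n75 0 0.5 0 0 0\n81 0 0.5 0 0 0\n86 0 0.5 0 0 0\n90 0 0.5 0 0 0\n92 0 0.5 0 0 0\n93 0 0.5 0 0 0\n93 0 0.5 0 0 0",
)

```text
time: 12.22
position: [567.6, 58.4, 64.3]
eef_rot: [2.786, 1.452, -0.0]
contact_force: [-0.7, 0.1, -0.7]
width: 0.123
grip_force: 0.0
```

```bash
python3 wash.py | grep "fill 0.[89]"
```

```text
blob px 321 206 r 35 fill 0.94 tray [9.3 1. ]
blob px 226 73 r 37 fill 0.81 tray [79.7 -6.8]
```

Emit:
drive_effector(
  segments="-10 0 0 0 0 0\n-15 0 -20 0 0 0\n-15 0 -35 0 0 0\n-15 0 -35 0 0 0\n-15 0 -35 0 0 0",
)

```text
time: 12.68
position: [559.1, 45.5, 99.9]
eef_rot: [-2.786, -1.451, -0.003]
contact_force: [-0.6, 0.2, 0.6]
width: 0.122
grip_force: 0.0
```

```bash
python3 wash.py | grep "fill 0.[89]"; python3 go.py -28 0 105 0
```

```text
blob px 320 161 r 29 fill 0.95 tray [9.3 1. ]
blob px 238 54 r 32 fill 0.83 tray [79.2 -3. ]
t 12.73 at tray [-22.8  29. ] z 99.2 F [-0.4  0.1  0.4] w 0.121
shift [15.  25.4 -5.8] turn [ 0.   -0.   -0.71]
```

Emit:
drive_effector(
  segments="15 25 -5 0 0 -0.12\n15 25 -5 0 0 -0.24\n15 25 -5 0 0 -0.36\n15 25 -5 0 0 -0.48\n15 25 -5 0 0 -0.6\n15 25 -5 0 0 -0.71\n15 25 10 0 0 -0.71\n15 25 25 0 0 -0.71\n15 25 33 0 0 -0.71\n15 25 34 0 0 -0.71\n15 25 34 0 0 -0.71",
)

```text
time: 13.65
position: [587.4, 43.8, 64.5]
eef_rot: [-2.107, -2.329, 0.003]
contact_force: [0.3, 0.2, 1.0]
width: 0.122
grip_force: 0.0
```

```bash
python3 wash.py | grep "fill 0.[89]"; python3 go.py 50 0.8 64 0
```

```text
blob px 319 186 r 36 fill 0.96 tray [9.5 1.3]
t 13.7 at tray [-27.5   0. ] z 65.3 F [-0.4 -0.3 -0.5] w 0.12
shift [77.5 -0.8  1.3] turn [-0.001  0.     0.   ]
```

Aligned (col 319). Push straight through, back off, rise and check.

Emit:
drive_effector(
  segments="4 -0.5 0.5 0 0 0\n8 -0.5 0.5 0 0 0\n14 -0.5 0.5 0 0 0\n21 -0.5 0.5 0 0 0\n28 -0.5 0.5 0 0 0\n35 -0.5 0.5 0 0 0\n42 -0.5 0.5 0 0 0\n49 -0.5 0.5 0 0 0\n56 -0.5 0.5 0 0 0\n63 -0.5 0.5 0 0 0\n70 -0.5 0.5 0 0 0\n75 -0.5 0.5 0 0 0\n78 -0.5 0.5 0 0 0\n78 -0.5 0.5 0 0 0\n78 -0.5 0.5 0 0 0",
)

```text
time: 14.95
position: [579.8, 121.6, 64.8]
eef_rot: [2.107, 2.33, -0.0]
contact_force: [-0.3, 0.8, -0.0]
width: 0.116
grip_force: 0.0
```

```bash
python3 go.py 50 0.8 64 0
```

```text
t 14.95 at tray [50.6  0.5] z 64.8 F [-0.3  0.8 -0. ] w 0.116
shift [-0.6 -0.3  0.8] turn [-0.     0.     0.001]
```

Emit:
drive_effector(
  segments="-12 0 0 0 0 0\n-12 0 -30 0 0 0\n-12 0 -60 0 0 0\n-30 0 -90 0 0 0\n-30 0 -100 0 0 0\n-30 0 -100 0 0 0\n-30 0 -100 0 0 0\n-30 0 -100 0 0 0",
)

```text
time: 15.62
position: [582.1, 91.5, 163.6]
eef_rot: [-2.107, -2.329, 0.002]
contact_force: [-0.4, 0.5, -0.6]
width: 0.12
grip_force: 0.0
```

```bash
python3 - <<'E'
from cell import ctrl
import cv2,numpy as np
from geo import *
# grey blobs in the wrist image
exec(open("wash.py").read())
# rectify the scene view of the slot region: compare with start image at bolt, glue, wax, driver
a=cv2.imread("pics/scene0.png")[:,:,::-1]; b=ctrl.camera("scene")["img"]
d=(np.abs(a.astype(int)-b).max(2)>60).astype(np.uint8)
n,l,s,ct=cv2.connectedComponentsWithStats(d)
for i in range(1,n):
    if s[i,4]>25: print("scene change",s[i],ct[i].round())
E
```

```text
blob px 626 372 r 29 fill 0.26 tray [-149.4 -290. ]
blob px 391 281 r 14 fill 0.75 tray [-51.7 -59.7]
blob px 226 175 r 71 fill 0.11 tray [41.4 74.7]
blob px 415 175 r 71 fill 0.12 tray [ 42.2 -72.6]
blob px 319 109 r 26 fill 0.78 tray [91.3  2.3]
blob px 320 200 r 377 fill 0.25 tray [21.9  2. ]
scene change [323   0  28  10 137] [337.   4.]
scene change [155   5   9  12  57] [159.  11.]
scene change [ 284   18   77   90 3016] [330.  62.]
scene change [317  55  11  18  45] [319.  65.]
scene change [164  66   9  37 126] [168.  83.]
scene change [109 103  11  15  63] [114. 109.]
scene change [ 294  103   69   70 2193] [331. 139.]
scene change [302 175  57  22 643] [335. 184.]
scene change [322 194  13   7  32] [328. 198.]
scene change [296 198  12   8  30] [302. 203.]
scene change [298 224  14   7  30] [304. 228.]
```

No grey blob is left on the floor, the slot blob is at tray (91,2), and the bolt and bench items are unchanged. Wait briefly for things to settle, then hand in.

Emit:
drive_effector(
  segments="0 0 -20 0 0 0\n0 0 -20 0 0 0\n0 0 -20 0 0 0\n0 0 -20 0 0 0\n0 0 -20 0 0 0\n0 0 -20 0 0 0",
)

```text
time: 16.22
position: [582.4, 91.8, 184.0]
eef_rot: [-2.107, -2.329, 0.002]
contact_force: [-0.1, -0.5, -0.4]
width: 0.122
grip_force: 0.0
```

```bash
python3 wash.py | grep "fill 0.[789]"; python3 -c "
from cell import ctrl
print(ctrl.finish_job())"
```

```text
blob px 319 109 r 24 fill 0.8 tray [91.4  2. ]
the job is handed in; nothing more can be done
None
```

I swept the three washers through the gate one after another and handed the job in at about 16 s; the hand-in gave no verdict. I saw the first two in the slot in pictures, and checked the third, the bolt and the bench items only with image code, which found no washer left on the floor and nothing else moved.

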